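Draw the hand mirror out from under the pill box and parrot

ROBOT

A 6-joint arm with a two-finger parallel gripper is mounted at the origin on the work surface. World frame = base frame: x ahead of the robot, y to its left, z up, the work surface at z = 0. Lengths are in m, angles in rad, forces in N, time in s.
With the tool pointing down it reaches from about 0.25 to 0.775 m from the base axis. Payload 4 kg.
Tool frame: the origin (TCP) lies between the finger pads; the fingertips stand 14 mm ahead of it and the grasp point (between the pads) lies 5 mm behind it (robot.nose_length is the distance from the TCP to the fingertips, in m); z points along the fingers, y is the direction in which the jaws open and shut (so a half turn about z gives the same grasp; the last joint's range is limited). The gripper opens to 94 mm and grips with 3 to 60 N. Pads are 16 mm wide; open, the fingers measure 119 mm over their backs; the gripper's body (75 mm by 177 mm) begins 78 mm behind the grasp point.
Start: joints at [1.208, 0.087, 1.371, -0, 1.684, -0.103], TCP at [0.141, 0.532, 0.22] pointing down, gripper open.
Joint ranges: [-3.1, 3.1], [-0.76, 2.03], [0.27, 2.55], [-1.08, 4.22], [0.17, 2.65], [-2.57, 2.57]. Speed limits (rad/s): [2.79, 2.79, 3.14, 3.14, 3.14, 3.14].

INTERFACE

Orientations are given as [roll, pitch, yaw] about the fixed x, y, z axes, in that order (R = Rz(yaw) Ry(pitch) Rx(roll)).
In Python, from bench import robot, eyes, finder gives the robot as it stands.
- The arm moves only by the tool play_rows, never from a script. Its argument "rows" is a list of rows, each an object with "linear": the shift along the tool's x, y, z in cm, a list of three; "spin": the turn about the tool's z in degrees. A call has 1 to 12 rows; each row shifts and turns the commanded pose from where the row before left it, along the tool's axes as they then stand; what a row does not reach is not made up. A row lasts 1/12 s, in which the tool goes at most 41.7 mm and 7.16 degrees, less where a joint would pass 70% of its speed; a pose out of reach is approached as far as the arm can. A call with a gripper value outside its range is refused whole. "claw" is the finger opening in cm, from 0 to 9.4, set as the call begins (left out, the last holds). The fingers move at their own pace and stop on an object; the grip force is fixed at half the most. Time passes only in rows, so rows that do not move let the fingers close. It gives the time, the measured TCP pose, the force and the opening at its end, in the units of the state.
- robot.get_obs(): the state, without advancing time (a new reading comes with each control period).
- eyes.snapshot(name): name is "scene" or "top" or "wrist"; returns a dict with "frame" (480x640x3 uint8, red, green, blue), "fx", "fy", "cx", "cy" (pixels), "rvec" (rotation vector, rad) and "tvec" (3), from world to camera coordinates, as OpenCV has them; the wrist camera has in their place "mount" (4x4, takes a point from camera to tool coordinates, whose origin is the TCP and whose axes are the flange's). Camera axes: x right, y down, z forward; pixel columns grow to the right and rows downward; lengths in m; the calibration is good to about 2 mm. A picture is of the moment at which its call begins: read the wrist's pose just before it. There is no depth.
- robot.close_job(): hands the job in, once; it reports no verdict.
Trained networks look in a picture, given as the dict that the camera call returned (one of the last four; its "shot" number tells which), for a name from the list of things; names that differ only in an ending like _2 or _b are one class to them, and where a whole thing is asked for, a point or a joint stands for the part that bears it (a point fixed in the world has none). Each returns a list of dicts, best first, with "conf" (0 to 1); they miss things now and then, are a little off and sometimes report something else, mostly with a low value. They report only what shows in the picture. A call takes as long as a camera call. They do not tell look-alikes from the thing itself.
- finder.silhouettes(picture, name): "pixels" (480x640 bool, what is visible of it) and "box" ([centre column, centre row, width, height] in pixels, round what is visible of it).
The state is a dict: "time": time; "joint_positions": joint angles; "qvel": joint speeds; "joint_torque": joint torques, N m; "tool_pos": TCP position; "ee_rot": TCP orientation; "wrist_force": force on the tool from outside, world axes, zero at the start; "wrist_torque": the same for the moment, N m; "width": finger opening in m.
Only numpy, scipy, OpenCV 4.12 (cv2) and the standard library are available. Lean on these libraries where they do the work, as an engineer would, in place of code of your own. Each camera call takes 0.05 s, during which the arm holds its last target. There are 200 camera calls.

TASK

Draw the wooden hand mirror by its handle out between the two posts from under the pill box and the parrot, keeping it down on the green stool until it is clear, easing it past the posts by feel rather than forcing it against them, so that the pill box and parrot stay untouched and upright behind the posts. Then lay the mirror flat, glass up, in the wooden tray and let go; leave the other things where they are.

Things in the scene. Friction and masses are not known exactly. Their poses are not given: they have to be found in the camera images.
- stand: bedside stand of two nested low green plastic stools, fixed; flat seat 300 mm (its x) by 420 mm (its y), top 120 mm above the table. Origin on the table under its centre.
- rack: wooden guard fixed on the seat; origin on the seat midway between its two dark end blocks (48 x 26 x 16 mm, at x = +118 and -118 mm). The stack stands on its +y side. A light-wood yoke with two upright posts runs along x in the blocks; it stands anywhere from -24 to 24 mm off the middle, which this pose does not show, and is stiff: do not push it.
- gap (a point): point on the rack's origin. The two round posts (10 mm diameter, 34 mm high) stand at the rack's y = 0, 104 mm apart between centres (94 mm clear), the middle of this gap up to 24 mm to either side of this point in x, to be found by feel or by eye. Nothing but a film-thin strip on the seat lies between them. The mirror is drawn out between them to the rack's -y.
- mirror: loose dark-wood hand mirror, 140 g, glass up (+z). Square-cornered plate 90 mm (x) by 110 mm (y) by 10 mm; origin at the centre of its underside. It starts flat on the seat, its front edge 8 to 16 mm behind the posts' backs, turned up to 3 degrees, not centred on the gap, which it passes with 2 mm to spare a side. Dragging it under load takes 3 to 12 N.
- grip (a point): middle of the mirror's grip, 11 mm above its underside. The handle runs to the mirror's -y: neck 18 mm wide and 10 mm thick from y = -55 to -100 mm, then the grip, 18 mm wide and 22 mm high, to y = -155 mm. When a plate corner meets a post, the force rises steeply and the post pushes and twists that corner back: ease away from it sideways. At most 20 N on the posts.
- pillbox: yellow plastic pill box with flip-top covers, 170 mm (x) by 100 mm (y) by 30 mm high, about 200 g, origin at the centre of its underside. It lies on the mirror, 3 to 6 mm behind the posts, and is too wide to pass between them, so they hold it back as the mirror is drawn; its back, then its front, sinks the 10 mm to the seat.
- parrot: ceramic parrot figurine, fragile, about 150 g, 98 mm high on a round foot of 54 mm diameter, loose on top of the pill box. Origin at the centre of its underside.
- tray: shallow light-wood tray fixed on the table, 270 mm (its x) by 160 mm (its y) outside, rim 20 mm high, walls and floor 6 mm thick; the mirror fits in lengthwise, handle to either end. Origin under its centre, on the table.
- lota: steel lota with lid, 94 mm diameter, 124 mm high, on the table: leave alone. Origin at the centre of its underside.
- clip: chrome bulldog clip, about 50 x 35 x 20 mm, lying on the seat's +x side: leave alone. Origin at its underside.
- balm: round blue tin, 40 mm diameter, 18 mm high, on the seat's -x side: leave alone. Origin at the centre of its underside.
- syrup: amber medicine bottle, 52 mm diameter, 130 mm high: leave alone. Origin at the centre of its underside.
- cup: steel cup, 76 mm diameter, 85 mm high: leave alone. Origin at the centre of its underside.
There are look-alikes about, which are no part of the job. There is more than one size of the mirror; the job needs the middle-sized.

How it is judged:
By the outcome, as a careful person would: the job done as asked, in the order asked, and still so for the second after the job is handed in, with the robot touching nothing.
It also fails if it takes over 72 s, if anything falls off the work surface, if the arm or the gripper's body presses on something with over 40 N, if the wrist force passes 120 N, or if a joint passes its speed limit or range.

## Working session

There is one attempt and no reset: what is moved stays moved. The work goes in short steps, Python scripts to look and compute and a tool call to move; the robot and the scene stay as the last step left them, time stands still between calls to the robot, and variables do not carry over. Pictures are saved under pics/ and viewed, about 8 in all and at most 12, crops included, and the job is handed in when it is done.

Besides the shell and the picture viewer there is one more tool, called after "Emit:" as name([rows], argument=value, ...), one row to a line, values as JSON. play_rows: Moves the arm, as the interface text tells. Its arguments: {"type":"object","properties":{"rows":{"type":"array"},"claw":{"type":"number"}},"required":["rows"]}

```bash
ls; mkdir -p pics
cat > h.py <<'E'
import numpy as np, cv2
from bench import robot, eyes, finder
def save(p,n,crop=None,sc=1):
    f=p["frame"][...,::-1]
    if crop: x0,y0,x1,y1=crop; f=f[y0:y1,x0:x1]
    if sc!=1: f=cv2.resize(f,None,fx=sc,fy=sc,interpolation=cv2.INTER_CUBIC)
    cv2.imwrite(f"pics/{n}.png",f)
def rpy(r):
    from scipy.spatial.transform import Rotation as R
    return R.from_euler("xyz",r).as_matrix()
def cam(p,obs=None):
    # returns R (cam->world), c
    if "mount" in p:
        T=np.eye(4);T[:3,:3]=rpy(obs["ee_rot"]);T[:3,3]=obs["tool_pos"]
        M=T@np.array(p["mount"]);return M[:3,:3],M[:3,3]
    R,_=cv2.Rodrigues(np.array(p["rvec"],float));t=np.array(p["tvec"],float).ravel()
    return R.T,-R.T@t
def px2w(p,uv,z,obs=None):
    R,c=cam(p,obs);uv=np.atleast_2d(np.array(uv,float))
    d=np.c_[(uv[:,0]-p["cx"])/p["fx"],(uv[:,1]-p["cy"])/p["fy"],np.ones(len(uv))]@R.T
    return c+d*((z-c[2])/d[:,2])[:,None]
def w2px(p,X,obs=None):
    R,c=cam(p,obs);q=(np.atleast_2d(X)-c)@R
    return np.c_[q[:,0]/q[:,2]*p["fx"]+p["cx"],q[:,1]/q[:,2]*p["fy"]+p["cy"]]
E
python3 - <<'E'
from h import *
print(robot.get_obs())
ps=[eyes.snapshot(n) for n in("top","scene")]
for p,n in zip(ps,("top","scene")):
    save(p,n+"0"); print(n,cam(p)[1].round(3),p["fx"])
    for k in "stand rack mirror grip pillbox parrot tray clip balm lota syrup cup".split():
        for s in finder.silhouettes(p,k)[:3]:
            print(k,round(s["conf"],2),np.round(s["box"]).astype(int), px2w(p,[s["box"][:2]],0.12)[0].round(3))
E
```

```text
pics
{'time': 0.0, 'joint_positions': array([ 1.20793604e+00,  8.79934754e-02,  1.37224197e+00, -3.50920868e-06,
        1.68359506e+00, -1.03130802e-01]), 'qvel': array([-0.00025247,  0.00183608,  0.00029818,  0.00013845, -0.00102173,
       -0.00168902]), 'joint_torque': array([-6.35636061e-04, -3.40192223e+01, -3.02424753e+01,  7.15700048e-02,
        3.30420630e-02, -1.71201041e-04]), 'tool_pos': array([0.14108932, 0.53106442, 0.21828935]), 'ee_rot': array([-3.13936633e+00, -2.26913863e-04,  2.88186253e+00]), 'wrist_force': array([-0.21686035,  0.62082865,  0.0546115 ]), 'wrist_torque': array([0.04259488, 0.04310551, 0.00108848]), 'width': 0.09414627567802697}
top [0.333 0.101 1.506] 505.47308849421347
stand 0.96 [314 198 157 115] [0.571 0.104 0.12 ]
rack 0.63 [304 198  19 103] [0.571 0.133 0.12 ]
mirror 0.85 [423 292  47  24] [ 0.312 -0.194  0.12 ]
mirror 0.67 [239 340  52 102] [0.183 0.305 0.12 ]
mirror 0.67 [278 199  23  25] [0.568 0.203 0.12 ]
grip 0.9 [296 204  77  32] [0.555 0.155 0.12 ]
grip 0.89 [238 342  52 103] [0.178 0.31  0.12 ]
grip 0.74 [422 292  48  22] [ 0.312 -0.
[... 789 characters left out ...]
14 0.12 ]
mirror 0.68 [350 276  99  31] [0.573 0.149 0.12 ]
grip 0.89 [351 276 104  38] [0.572 0.152 0.12 ]
grip 0.86 [435 209  58  72] [0.311 0.319 0.12 ]
grip 0.57 [227 222  53  15] [ 0.445 -0.161  0.12 ]
pillbox 0.59 [371 268  52  67] [0.542 0.191 0.12 ]
parrot 0.63 [377 245  31  44] [0.466 0.195 0.12 ]
parrot 0.63 [136 292  97  91] [ 0.694 -0.276  0.12 ]
tray 0.9 [138 291 100  92] [ 0.691 -0.274  0.12 ]
clip 0.83 [250 313  24  11] [ 0.709 -0.03   0.12 ]
balm 0.67 [300 231  21  18] [0.448 0.015 0.12 ]
lota 0.71 [508 268  44  48] [0.491 0.477 0.12 ]
syrup 0.85 [521 299  30  46] [0.58  0.495 0.12 ]
cup 0.72 [512 341  46  57] [0.69  0.471 0.12 ]
cup 0.65 [350 276 106  28] [0.573 0.15  0.12 ]
```

Run:
```python
import cv2
a=cv2.imread("pics/top0.png")[120:400,140:520]
b=cv2.imread("pics/top0.png")[140:260,235:395]
cv2.imwrite("pics/t1.png",cv2.resize(a,(760,560),interpolation=cv2.INTER_CUBIC))
cv2.imwrite("pics/t2.png",cv2.resize(b,(800,600),interpolation=cv2.INTER_CUBIC))
```

```text
(no output)
```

View pics/t1.png

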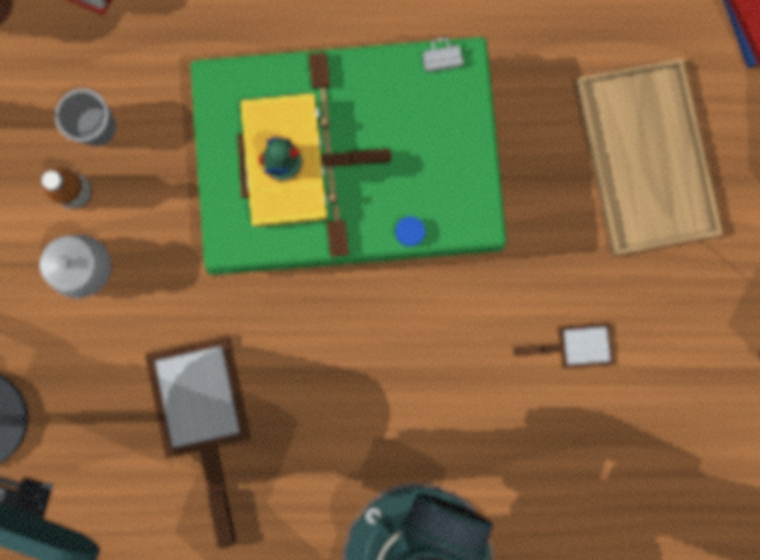

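View pics/t2.png

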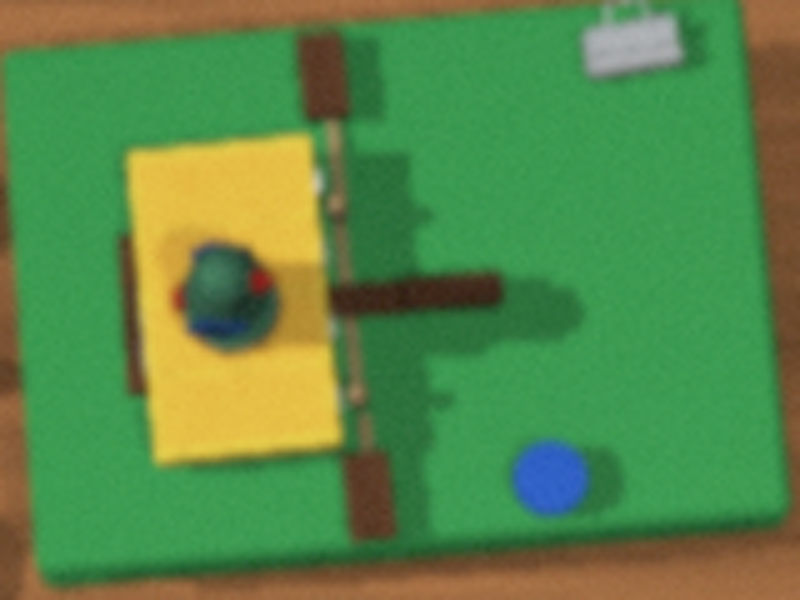

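Top crop (5x, offset 235,140): end blocks at about (324,79) and (370,496), posts at about (337,204) and (357,397), handle from (330,298) to (500,288). The clip is at top right and the balm at bottom right. The decoy mirrors lie on the table.

```bash
cat > m.py <<'E'
from h import *
p=eyes.snapshot("top")
f=lambda u,z: px2w(p,np.array(u)/5.+[235,140],z)
b=f([[324,79],[370,496]],.136); print("blocks",b.round(4),np.linalg.norm(b[0]-b[1]))
mid=b.mean(0); ex=(b[0]-b[1]);ex/=np.linalg.norm(ex); yaw=np.arctan2(ex[1],ex[0]);ey=np.array([-ex[1],ex[0],0])
print("rack",mid.round(4),np.degrees(yaw))
def loc(X): return np.c_[(X-mid)@ex,(X-mid)@ey].round(4)
po=f([[337,204],[357,397]],.152); print("posts",po.round(4),loc(po))
gr=f([[408,293],[499,288]],.142); print("handle",gr.round(4),loc(gr))
nk=f([[335,300],[400,297]],.130); print("neck",nk.round(4),loc(nk))
bk=f([[121,235],[130,393]],.130); print("plate back",bk.round(4),loc(bk))
pb=f([[128,150],[310,135],[341,445],[155,463]],.160); print("pillbox",loc(pb))
print("balm",f([[550,478]],.138).round(3),"clip",f([[633,45]],.135).round(3))
# tray corners in t1 scale 2 offset 140,120
t=px2w(p,np.array([[579,78],[684,61],[721,235],[615,252]])/2.+[140,120],.02);print("tray",t.round(4),t.mean(0).round(4),np.linalg.norm(np.roll(t,1,0)-t,axis=1))
d=(t[0]-t[3]);print("tray long yaw",np.degrees(np.arctan2(d[1],d[0])))
o=robot.get_obs();print("R",rpy(o["ee_rot"]).round(2))
w=eyes.snapshot("wrist");print(np.array(w["mount"]).round(3),w["fx"])
E
python3 m.py
```

```text
blocks [[0.6864 0.1435 0.136 ]
 [0.4547 0.1175 0.136 ]] 0.23309546277767407
rack [0.5705 0.1305 0.136 ] 6.415699084964372
posts [[0.6128 0.1357 0.152 ]
 [0.507  0.1244 0.152 ]] [[ 0.0426  0.0004]
 [-0.0639  0.0011]]
handle [[0.5655 0.0969 0.142 ]
 [0.5684 0.0472 0.142 ]] [[-0.0087 -0.0328]
 [-0.0115 -0.0825]]
neck [[0.5636 0.1371 0.13  ]
 [0.5653 0.1013 0.13  ]] [[-0.0061  0.0073]
 [-0.0084 -0.0284]]
plate back [[0.5998 0.2555 0.13  ]
 [0.5118 0.2495 0.13  ]] [[ 0.0431  0.1209]
 [-0.045   0.1248]]
pillbox [[ 0.083   0.1098]
 [ 0.0803  0.0108]
 [-0.0897  0.0124]
 [-0.0884  0.1125]]
balm [[0.465 0.02  0.138]] clip [[ 0.706 -0.028  0.135]]
tray [[ 0.7068 -0.2417  0.02  ]
 [ 0.733  -0.3997  0.02  ]
 [ 0.4708 -0.446   0.02  ]
 [ 0.4455 -0.2891  0.02  ]] [ 0.589  -0.3441  0.02  ] [0.26562593 0.16016111 0.26621079 0.15886779]
tray long yaw 10.298098538191576
R [[-0.97  0.26  0.  ]
 [ 0.26  0.97  0.  ]
 [ 0.    0.   -1.  ]]
[[ 0.001 -0.967 -0.255  0.074]
 [ 1.     0.001  0.    -0.001]
 [-0.    -0.255  0.967 -0.164]
 [ 0.     0.     0.     1.   ]] 376.23907327709696
```

Emit:
play_rows([
  {"linear": [0, 0, -0.8], "spin": 6.86},
  {"linear": [0, 0, -0.8], "spin": 6.86},
  {"linear": [0, 0, -0.8], "spin": 6.86},
  {"linear": [0, 0, -0.8], "spin": 6.86},
  {"linear": [0, 0, -0.8], "spin": 6.86},
  {"linear": [0, 0, -0.8], "spin": 6.86},
  {"linear": [0, 0, -0.8], "spin": 6.86},
  {"linear": [0, 0, -0.8], "spin": 6.86},
  {"linear": [0, 0, -0.8], "spin": 6.86},
  {"linear": [0, 0, -0.8], "spin": 6.86},
])

```text
time: 2.23
tool_pos: [0.1413, 0.5315, 0.2999]
ee_rot: [3.142, -0.0, 1.679]
wrist_force: [-0.0, 0.0, 0.3]
width: 0.0937
```

Emit:
play_rows([
  {"linear": [-2.53, 1.86, 0], "spin": 0},
  {"linear": [-2.53, 1.86, 0], "spin": 0},
  {"linear": [-2.53, 1.86, 0], "spin": 0},
  {"linear": [-2.53, 1.86, 0], "spin": 0},
  {"linear": [-2.53, 1.86, 0], "spin": 0},
  {"linear": [-2.53, 1.86, 0], "spin": 0},
  {"linear": [-2.53, 1.86, 0], "spin": 0},
  {"linear": [-2.53, 1.86, 0], "spin": 0},
  {"linear": [-2.53, 1.86, 0], "spin": 0},
  {"linear": [-2.53, 1.86, 0], "spin": 0},
])

```text
time: 3.07
tool_pos: [0.3556, 0.3, 0.2997]
ee_rot: [3.141, -0.0, 1.685]
wrist_force: [1.4, 1.0, 0.6]
width: 0.0944
```

Emit:
play_rows([
  {"linear": [-2.53, 1.86, 0], "spin": 0},
  {"linear": [-2.53, 1.86, 0], "spin": 0},
  {"linear": [-2.53, 1.86, 0], "spin": 0},
  {"linear": [-2.53, 1.86, 0], "spin": 0},
  {"linear": [-2.53, 1.86, 0], "spin": 0},
  {"linear": [-2.53, 1.86, 0], "spin": 0},
  {"linear": [-2.53, 1.86, 0], "spin": 0},
  {"linear": [-2.53, 1.86, 0], "spin": 0},
  {"linear": [-2.53, 1.86, 0], "spin": 0},
  {"linear": [-2.53, 1.86, 0], "spin": 0},
  {"linear": [0, 0, 0], "spin": 0},
  {"linear": [0, 0, 0], "spin": 0},
])

```text
time: 4.07
tool_pos: [0.5688, 0.0699, 0.2985]
ee_rot: [-3.14, -0.001, 1.682]
wrist_force: [-0.8, 0.0, 0.6]
width: 0.0943
```

Run:
```python
from h import *
o=robot.get_obs();p=eyes.snapshot("wrist");save(p,"w1",sc=1.25);print(o["tool_pos"],np.degrees(o["ee_rot"]),o["wrist_force"])
import pickle;pickle.dump((o,p),open("w1.pkl","wb"))
```

```text
[0.56879141 0.06990171 0.29848456] [-1.79891247e+02 -3.37831018e-02  9.63714105e+01] [-0.82154427  0.01293478  0.55139244]
```

View pics/w1.png

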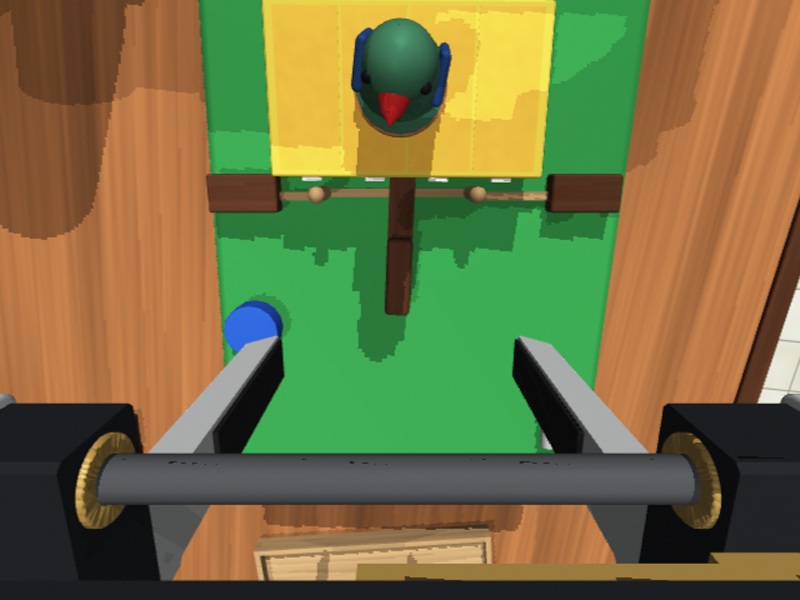

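The wrist view (1.25x) shows post tops at (316,194) and (478,194), blocks at (244,193) and (585,193), the grip at (398,238–314), and the balm to the left. I'll measure these more finely from the pixels.

```bash
cat > m2.py <<'E'
from h import *; import pickle
o,p=pickle.load(open("w1.pkl","rb"))
f=lambda u,z: px2w(p,np.array(u)/1.25,z,o)
# top face of blocks z=.136
b=f([[244,194],[585,194]],.136);print("blocks",b.round(4),np.linalg.norm(b[0]-b[1]))
mid=b.mean(0);ex=b[1]-b[0];ex[2]=0;ex/=np.linalg.norm(ex);ey=np.array([-ex[1],ex[0],0])
print("rack",mid.round(4),np.degrees(np.arctan2(ex[1],ex[0])))
loc=lambda X:np.c_[(X-mid)@ex,(X-mid)@ey]
po=f([[316.5,194],[477.5,194]],.154);print("posts",po.round(4),loc(po).round(4))
# handle segmentation: dark rows
img=p["frame"].astype(int)
L=[]
for v in range(150,251,4):
    row=img[v,290:350]; m=(row[:,1]<row[:,0]+5)&(row.sum(1)<220)
    c=np.where(m)[0]+290
    if len(c)>5:
        # top face z: neck .130 (v<190) grip .142
        z=.130 if v<190 else .142
        X=f(np.array([[c[0]-.5,v],[c[-1]+.5,v]])*1.25,z); l=loc(X); L.append([v,c[0],c[-1],*l.mean(0).round(4),(l[1,0]-l[0,0]).round(4)])
for l in L: print(l)
print("grip end", loc(f([[397,305]],.142)), loc(f([[400,238]],.142)))
E
python3 m2.py
```

```text
blocks [[0.4578 0.1152 0.136 ]
 [0.6883 0.1413 0.136 ]] 0.23194037959469357
rack [0.5731 0.1282 0.136 ] 6.443701082000159
posts [[0.5099 0.122  0.154 ]
 [0.6127 0.1336 0.154 ]] [[-0.0635  0.0008]
 [ 0.04    0.0008]]
[150, np.int64(312), np.int64(331), np.float64(-0.0085), np.float64(0.0041), np.float64(0.0173)]
[154, np.int64(312), np.int64(332), np.float64(-0.008), np.float64(0.0007), np.float64(0.0182)]
[158, np.int64(312), np.int64(330), np.float64(-0.0089), np.float64(-0.0027), np.float64(0.0165)]
[162, np.int64(311), np.int64(330), np.float64(-0.0093), np.float64(-0.0061), np.float64(0.0174)]
[166, np.int64(311), np.int64(330), np.float64(-0.0093), np.float64(-0.0095), np.float64(0.0174)]
[170, np.int64(311), np.int64(330), np.float64(-0.0093), np.float64(-0.013), np.float64(0.0175)]
[174, np.int64(311), np.int64(330), np.float64(-0.0093), np.float64(-0.0164), np.float64(0.0175)]
[178, np.int64(311), np.int64(329), np.float64(-0.0097), np.float64(-0.0199), np.float64(0.0167)]
[182, np.int64(311), np.int64(329), np.float64(-0.0097), np.float64(-0.0234), np.float64(0.0167)]
[186, 
[... 1020 characters left out ...]
-0.011), np.float64(-0.0604), np.float64(0.0175)]
[230, np.int64(309), np.int64(327), np.float64(-0.0115), np.float64(-0.064), np.float64(0.0167)]
[234, np.int64(309), np.int64(327), np.float64(-0.0115), np.float64(-0.0677), np.float64(0.0167)]
[238, np.int64(308), np.int64(327), np.float64(-0.0119), np.float64(-0.0713), np.float64(0.0177)]
[242, np.int64(308), np.int64(326), np.float64(-0.0124), np.float64(-0.075), np.float64(0.0168)]
[246, np.int64(308), np.int64(326), np.float64(-0.0124), np.float64(-0.0787), np.float64(0.0169)]
[250, np.int64(309), np.int64(325), np.float64(-0.0124), np.float64(-0.0824), np.float64(0.0151)]
grip end [[-0.01184439 -0.07681926]] [[-0.00977138 -0.02917172]]
```

Emit:
play_rows([
  {"linear": [0.0, 0, 0], "spin": 2.6},
  {"linear": [0.64, -0.04, 1.5], "spin": 0},
  {"linear": [0, 0, 2], "spin": 0},
  {"linear": [0, 0, 2], "spin": 0},
  {"linear": [0, 0, 2], "spin": 0},
  {"linear": [0, 0, 2], "spin": 0},
  {"linear": [0, 0, 2], "spin": 0},
  {"linear": [0, 0, 2], "spin": 0},
  {"linear": [0, 0, 0.5], "spin": 0},
  {"linear": [0, 0, 0], "spin": 0},
], claw=5)

```text
time: 4.95
tool_pos: [0.5656, 0.0786, 0.1579]
ee_rot: [-3.138, -0.0, 1.641]
wrist_force: [-0.3, -0.3, -0.1]
width: 0.0502
```

Run:
```python
from h import *
o=robot.get_obs();p=eyes.snapshot("wrist");save(p,"w2",sc=1.25);print(o["tool_pos"],np.degrees(o["ee_rot"]),o["wrist_force"])
```

```text
[0.56562686 0.07855022 0.15794803] [-1.79788340e+02 -2.82892951e-02  9.40158773e+01] [-0.26454978 -0.26830538 -0.05273515]
```

View pics/w2.png

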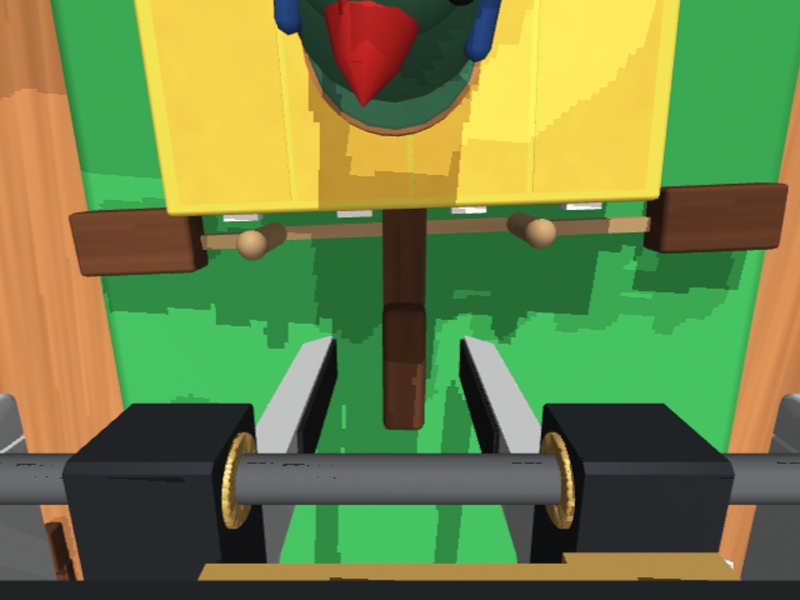

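The wrist view at 158 mm shows the handle parallel to the fingers. It is centred at column 404 against a jaw centre of about 398, so it sits about 2 mm to the right. The posts are at (252,244) and (541,233), well clear of the fingers. I'll correct and go down.

Emit:
play_rows([
  {"linear": [-0.2, 0.23, 0.5], "spin": 0},
  {"linear": [0, 0, 0.6], "spin": 0},
  {"linear": [0, 0, 0.5], "spin": 0},
  {"linear": [0, 0, 0.4], "spin": 0},
  {"linear": [0, 0, 0], "spin": 0},
  {"linear": [0, 0, 0], "spin": 0},
])

```text
time: 5.5
tool_pos: [0.5697, 0.0755, 0.1391]
ee_rot: [-3.141, -0.0, 1.639]
wrist_force: [-0.2, 0.2, -0.2]
width: 0.0501
```

Emit:
play_rows([
  {"linear": [0, 0, 0.2], "spin": 0},
  {"linear": [0, 0, 0], "spin": 0},
])

```text
time: 5.67
tool_pos: [0.5699, 0.0755, 0.1374]
ee_rot: [3.142, -0.0, 1.639]
wrist_force: [0.2, -0.4, -0.9]
width: 0.0499
```

Emit:
play_rows([
  {"linear": [0, 0, 0], "spin": 0},
  {"linear": [0, 0, 0], "spin": 0},
  {"linear": [0, 0, 0], "spin": 0},
  {"linear": [0, 0, 0], "spin": 0},
  {"linear": [0, 0, 0], "spin": 0},
  {"linear": [0, 0, 0], "spin": 0},
  {"linear": [0, 0, 0], "spin": 0},
  {"linear": [0, 0, 0], "spin": 0},
], claw=0.5)

```text
time: 6.33
tool_pos: [0.5696, 0.0755, 0.1376]
ee_rot: [-3.141, 0.0, 1.639]
wrist_force: [-1.6, -0.1, 1.3]
width: 0.0176
```

Run:
```python
from h import *
for i in range(5):
    o=robot.get_obs();print(o["tool_pos"].round(4),np.degrees(o["ee_rot"]).round(2),o["wrist_force"].round(2),o["wrist_torque"].round(3)); eyes.snapshot("top")
```

```text
[0.5696 0.0755 0.1376] [-179.96    0.     93.93] [-1.62 -0.12  1.3 ] [-0.095  0.422  0.184]
[0.5696 0.0755 0.1375] [-179.96    0.     93.93] [-2.05 -0.99  1.84] [-0.216  0.493  0.166]
[0.5696 0.0755 0.1376] [-179.96    0.     93.93] [-1.87 -0.82  1.76] [-0.163  0.451  0.192]
[0.5696 0.0755 0.1376] [-179.96    0.     93.92] [-3.01 -0.32  1.66] [-0.187  0.557  0.198]
[0.5696 0.0755 0.1376] [-179.96    0.     93.92] [-2.43 -1.3   3.24] [-0.185  0.521  0.174]
```

Emit:
play_rows([
  {"linear": [-0.08, -0.007, 0], "spin": -0.25},
  {"linear": [-0.08, -0.007, 0], "spin": -0.25},
  {"linear": [-0.08, -0.007, 0], "spin": -0.25},
  {"linear": [-0.08, -0.007, 0], "spin": -0.25},
  {"linear": [-0.08, -0.007, 0], "spin": -0.25},
  {"linear": [-0.08, -0.007, 0], "spin": -0.25},
  {"linear": [-0.08, -0.007, 0], "spin": -0.25},
  {"linear": [-0.08, -0.007, 0], "spin": -0.25},
  {"linear": [-0.08, -0.007, 0], "spin": -0.25},
  {"linear": [-0.08, -0.007, 0], "spin": -0.25},
])

```text
time: 7.42
tool_pos: [0.5705, 0.068, 0.1376]
ee_rot: [3.14, -0.001, 1.683]
wrist_force: [2.3, 4.6, 0.8]
width: 0.0179
```

```bash
cat > s.py <<'E'
from h import *
import sys
mid=np.array([.5731,.1282]);a=np.radians(6.44);ex=np.array([np.cos(a),np.sin(a)]);ey=np.array([-ex[1],ex[0]])
o=robot.get_obs();d=o["tool_pos"][:2]-mid;F=o["wrist_force"]
print("t",o["time"],"rack xy mm",(1e3*d@ex).round(2),(1e3*d@ey).round(2),"z",o["tool_pos"][2].round(4),"yaw",np.degrees(o["ee_rot"][2]).round(2)-96.44,"Fx,Fy,Fz rack",(F[:2]@ex).round(1),(F[:2]@ey).round(1),F[2].round(1),"T",o["wrist_torque"].round(2))
if len(sys.argv)>1:
    p=eyes.snapshot("wrist");save(p,sys.argv[1],sc=1.25)
E
python3 s.py w3
```

```text
t 7.4167 rack xy mm -9.29 -59.52 z 0.1376 yaw -0.030000000000001137 Fx,Fy,Fz rack 2.8 4.3 0.8 T [ 0.78 -0.13 -0.46]
```

View pics/w3.png

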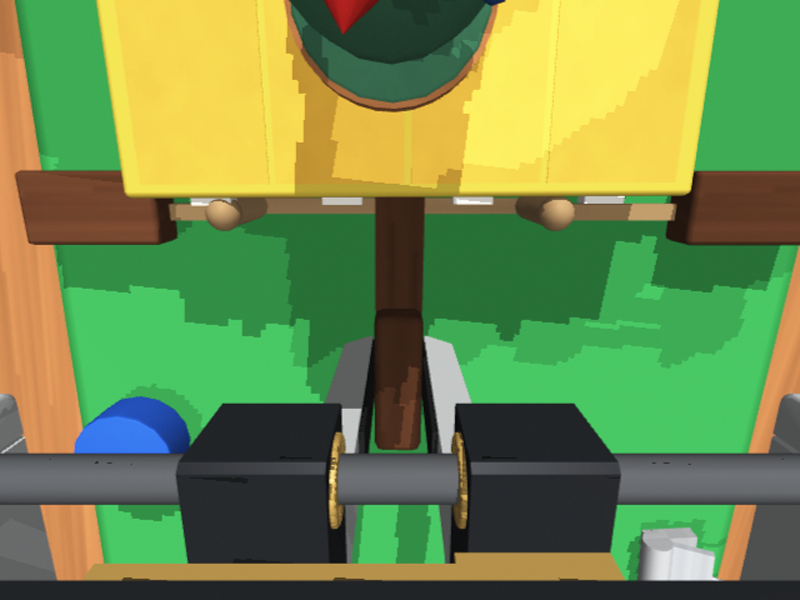

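The wrist view shows post tops at (223,215) and (557,215), so their midpoint is 390. The neck centre is at about 399.5, so the mirror sits to the +x side of the gap. I'll measure that exactly.

```bash
cat > g.py <<'E'
from h import *; import sys
def gap(p,o,dbg=True):
    im=p["frame"].astype(int)
    mid=np.array([.5731,.1282,0]);a=np.radians(6.44);ex=np.array([np.cos(a),np.sin(a),0]);ey=np.array([-ex[1],ex[0],0])
    loc=lambda X:np.c_[(X-mid)@ex,(X-mid)@ey]*1e3
    # expected post-top location +- search; light wood colour: R>G>B, r in mid
    out=[]
    for s in(-1,1):
        X=mid+(-.0117+s*.052)*ex;X[2]=.149
        u,v=w2px(p,X,o)[0]
        x0,y0=int(u)-16,int(v)-10; w=im[y0:y0+24,x0:x0+33]
        m=(w[...,0]>1.12*w[...,1])&(w[...,1]>1.15*w[...,2])&(w[...,0]>110)
        m=m.astype(np.uint8);m=cv2.morphologyEx(m,cv2.MORPH_OPEN,np.ones((7,7),np.uint8))
        ys,xs=np.where(m>0)
        # ball top: extreme near side, centre of rounded cap ; use bounding of outermost 24px/.. 
        out.append((xs.min()+x0,xs.max()+x0,ys.min()+y0,ys.max()+y0,len(xs)))
    r=(out[0][0],out[1][1])  # outer extremes of tops
    v=(out[0][3]+out[1][3])/2-6
    P=px2w(p,[[r[0]-.5,v],[r[1]+.5,v]],.150,o); l=loc(P)
    print("posts px",out,"outer span",(l[1,0]-l[0,0]).round(1),"gap mid x",l[:,0].mean().round(2),"y",l[:,1].mean().round(1))
    N=[]
    for vv in range(int(v)-10,int(v)+28,3):
        row=im[vv,280:370]; m=(row[:,1]<row[:,0]+5)&(row.sum(1)<230);c=np.where(m)[0]+280
        if len(c)>20 and len(c)==c[-1]-c[0]+1:
            N.append(loc(px2w(p,[[(c[0]+c[-1])/2,vv]],.130,o))[0])
    N=np.array(N); k=np.polyfit(N[:,1],N[:,0],1); print("neck x at gap y=0",k[1].round(2),"slope deg",np.degrees(np.arctan(k[0])).round(2),"n",len(N))
if __name__=="__main__":
    o=robot.get_obs();p=eyes.snapshot("wrist");print(p["cx"],p["cy"]);gap(p,o)
E
python3 g.py
```

```text
318.1556397914474 235.40079455018656
posts px [(np.int64(167), np.int64(189), np.int64(160), np.int64(180), 407), (np.int64(435), np.int64(458), np.int64(160), np.int64(180), 428)] outer span 116.9 gap mid x -11.87 y -1.3
neck x at gap y=0 -9.09 slope deg 0.23 n 13
```

Emit:
play_rows([
  {"linear": [-0.01, -0.035, 0], "spin": 0},
  {"linear": [-0.01, -0.035, 0], "spin": 0},
  {"linear": [-0.01, -0.035, 0], "spin": 0},
  {"linear": [-0.01, -0.035, 0], "spin": 0},
  {"linear": [-0.01, -0.035, 0], "spin": 0},
  {"linear": [-0.01, -0.035, 0], "spin": 0},
  {"linear": [-0.01, -0.035, 0], "spin": 0},
  {"linear": [-0.01, -0.035, 0], "spin": -0.2},
  {"linear": [0, 0, 0], "spin": 0},
])

```text
time: 8.27
tool_pos: [0.5674, 0.0661, 0.1376]
ee_rot: [3.141, 0.0, 1.686]
wrist_force: [3.8, 1.8, -0.1]
width: 0.0178
```

```bash
python3 s.py; python3 g.py; python3 g.py
```

```text
t 8.2667 rack xy mm -12.67 -61.03 z 0.1376 yaw 0.1599999999999966 Fx,Fy,Fz rack 3.9 1.3 -0.1 T [ 0.44 -0.58 -0.49]
318.1556397914474 235.40079455018656
posts px [(np.int64(176), np.int64(198), np.int64(156), np.int64(176), 409), (np.int64(446), np.int64(467), np.int64(157), np.int64(177), 406)] outer span 116.5 gap mid x -11.83 y -1.3
neck x at gap y=0 -12.2 slope deg 1.59 n 13
318.1556397914474 235.40079455018656
posts px [(np.int64(176), np.int64(198), np.int64(156), np.int64(176), 410), (np.int64(446), np.int64(467), np.int64(157), np.int64(177), 407)] outer span 116.5 gap mid x -11.82 y -1.3
neck x at gap y=0 -12.19 slope deg 1.59 n 13
```

Emit:
play_rows([
  {"linear": [-0.06, 0.015, 0], "spin": -0.2},
  {"linear": [-0.06, 0.015, 0], "spin": -0.2},
  {"linear": [-0.06, 0.015, 0], "spin": -0.2},
  {"linear": [-0.06, 0.015, 0], "spin": -0.2},
  {"linear": [-0.06, 0.015, 0], "spin": -0.2},
  {"linear": [-0.06, 0.015, 0], "spin": -0.2},
  {"linear": [-0.06, 0.015, 0], "spin": -0.2},
  {"linear": [-0.06, 0.015, 0], "spin": -0.2},
])

```text
time: 9.03
tool_pos: [0.5686, 0.0628, 0.1376]
ee_rot: [-3.141, -0.002, 1.715]
wrist_force: [2.2, 4.2, 0.4]
width: 0.0178
```

```bash
python3 s.py; python3 g.py
```

```text
t 9.0333 rack xy mm -11.76 -64.51 z 0.1376 yaw 1.8400000000000034 Fx,Fy,Fz rack 2.6 4.0 0.4 T [ 0.78 -0.29 -0.46]
318.1556397914474 235.40079455018656
posts px [(np.int64(177), np.int64(200), np.int64(143), np.int64(163), 431), (np.int64(449), np.int64(470), np.int64(152), np.int64(172), 412)] outer span 116.7 gap mid x -12.04 y -1.2
neck x at gap y=0 -13.56 slope deg -1.8 n 13
```

Emit:
play_rows([
  {"linear": [-0.01, -0.004, 0], "spin": 0.2},
  {"linear": [-0.01, -0.004, 0], "spin": 0.2},
  {"linear": [-0.01, -0.004, 0], "spin": 0.2},
  {"linear": [-0.01, -0.004, 0], "spin": 0.2},
  {"linear": [-0.01, -0.004, 0], "spin": 0.2},
  {"linear": [-0.01, -0.004, 0], "spin": 0.2},
  {"linear": [-0.01, -0.004, 0], "spin": 0.2},
  {"linear": [-0.01, -0.004, 0], "spin": 0.2},
  {"linear": [-0.01, -0.004, 0], "spin": 0.2},
])

```text
time: 9.83
tool_pos: [0.5677, 0.0619, 0.1376]
ee_rot: [-3.139, -0.002, 1.685]
wrist_force: [-0.4, 5.5, 1.9]
width: 0.0177
```

```bash
sed -i 's/^    N=\[\]/    N=[];v-=0/; s/range(int(v)-10,int(v)+28,3)/range(int(v)-8,int(v)+66,2)/' g.py; python3 s.py w4; python3 g.py
```

```text
t 9.8333 rack xy mm -12.84 -65.26 z 0.1376 yaw 0.12000000000000455 Fx,Fy,Fz rack 0.2 5.5 1.9 T [ 0.87 -0.01  0.22]
318.1556397914474 235.40079455018656
posts px [(np.int64(175), np.int64(198), np.int64(145), np.int64(165), 429), (np.int64(447), np.int64(468), np.int64(146), np.int64(166), 409)] outer span 116.6 gap mid x -12.0 y -1.3
neck x at gap y=0 -14.16 slope deg -0.72 n 37
```

View pics/w4.png

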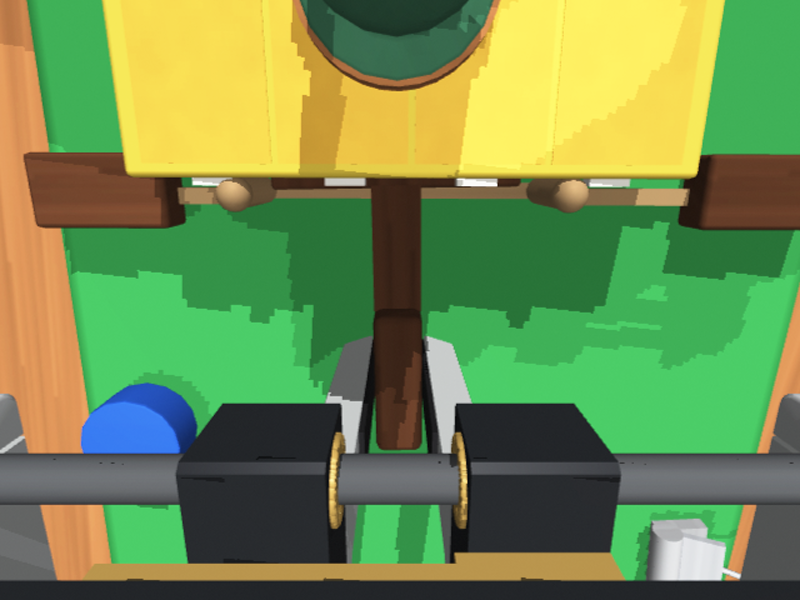

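The front edge of the plate now shows from about 268 to 520 at row 185, with its right end 8 px short of the right post base and its left end at the left post. It needs about +2 mm to the right and a slight clockwise turn.

Emit:
play_rows([
  {"linear": [0, 0.025, 0], "spin": 0.1},
  {"linear": [0, 0.025, 0], "spin": 0.1},
  {"linear": [0, 0.025, 0], "spin": 0.1},
  {"linear": [0, 0.025, 0], "spin": 0.1},
  {"linear": [-0.02, 0.025, 0], "spin": 0.1},
  {"linear": [-0.02, 0.025, 0], "spin": 0.1},
  {"linear": [-0.02, 0.02, 0], "spin": 0},
  {"linear": [-0.02, 0, 0], "spin": 0},
])

```text
time: 10.6
tool_pos: [0.5678, 0.0618, 0.1376]
ee_rot: [-3.135, -0.003, 1.676]
wrist_force: [-4.8, 6.2, 4.3]
width: 0.018
```

```bash
python3 s.py w5; python3 g.py
```

```text
t 10.6 rack xy mm -12.76 -65.41 z 0.1376 yaw -0.4299999999999926 Fx,Fy,Fz rack -4.1 6.7 4.3 T [1.   0.78 0.4 ]
318.1556397914474 235.40079455018656
posts px [(np.int64(173), np.int64(196), np.int64(146), np.int64(166), 427), (np.int64(445), np.int64(467), np.int64(144), np.int64(164), 429)] outer span 117.0 gap mid x -11.89 y -1.3
neck x at gap y=0 -14.09 slope deg -0.87 n 37
```

Emit:
play_rows([
  {"linear": [0, 0.03, 0], "spin": 0},
  {"linear": [0, 0.03, 0], "spin": 0},
  {"linear": [0, 0.03, 0], "spin": 0},
  {"linear": [0, 0.03, 0], "spin": 0},
  {"linear": [0, 0.03, 0], "spin": 0},
])

```text
time: 11.12
tool_pos: [0.5686, 0.0614, 0.1376]
ee_rot: [-3.134, -0.002, 1.676]
wrist_force: [-6.5, 4.6, 6.4]
width: 0.0177
```

```bash
python3 s.py w6; python3 g.py
```

```text
t 11.1167 rack xy mm -11.93 -65.87 z 0.1376 yaw -0.4399999999999977 Fx,Fy,Fz rack -5.9 5.3 6.4 T [0.75 1.09 0.48]
318.1556397914474 235.40079455018656
posts px [(np.int64(171), np.int64(193), np.int64(145), np.int64(165), 417), (np.int64(443), np.int64(465), np.int64(143), np.int64(163), 427)] outer span 116.8 gap mid x -11.86 y -1.3
neck x at gap y=0 -13.65 slope deg -1.61 n 37
```

Emit:
play_rows([
  {"linear": [0, 0, 0], "spin": 0.3},
  {"linear": [0, 0, 0], "spin": 0.3},
  {"linear": [0, 0, 0], "spin": 0.3},
  {"linear": [0, 0, 0], "spin": 0.3},
  {"linear": [0, 0, 0], "spin": 0.3},
  {"linear": [0, 0, 0], "spin": 0.3},
  {"linear": [0, 0, 0], "spin": 0.2},
])

```text
time: 11.8
tool_pos: [0.5693, 0.0608, 0.1376]
ee_rot: [-3.135, -0.0, 1.641]
wrist_force: [-5.0, 4.3, 5.0]
width: 0.018
```

```bash
python3 s.py w6; python3 g.py
```

```text
t 11.8 rack xy mm -11.38 -66.55 z 0.1376 yaw -2.4399999999999977 Fx,Fy,Fz rack -4.4 4.9 5.0 T [0.53 0.8  0.65]
318.1556397914474 235.40079455018656
posts px [(np.int64(164), np.int64(186), np.int64(148), np.int64(168), 419), (np.int64(435), np.int64(458), np.int64(137), np.int64(156), 426)] outer span 116.5 gap mid x -11.77 y -1.1
neck x at gap y=0 -11.47 slope deg 0.59 n 37
```

Emit:
play_rows([
  {"linear": [-0.05, -0.008, 0], "spin": -0.1},
  {"linear": [-0.05, -0.008, 0], "spin": -0.1},
  {"linear": [-0.05, -0.008, 0], "spin": -0.1},
  {"linear": [-0.05, -0.008, 0], "spin": 0},
  {"linear": [-0.05, -0.008, 0], "spin": 0},
  {"linear": [-0.05, -0.008, 0], "spin": 0},
  {"linear": [-0.05, -0.008, 0], "spin": 0},
])

```text
time: 12.48
tool_pos: [0.5696, 0.0585, 0.1376]
ee_rot: [-3.137, -0.003, 1.646]
wrist_force: [-4.0, 6.0, 3.4]
width: 0.0181
```

```bash
python3 s.py w7; python3 g.py
```

```text
t 12.4833 rack xy mm -11.3 -68.84 z 0.1376 yaw -2.1299999999999955 Fx,Fy,Fz rack -3.3 6.5 3.4 T [1.08 0.46 0.43]
318.1556397914474 235.40079455018656
posts px [(np.int64(164), np.int64(186), np.int64(141), np.int64(161), 415), (np.int64(436), np.int64(459), np.int64(131), np.int64(151), 443)] outer span 116.6 gap mid x -11.75 y -1.2
neck x at gap y=0 -9.34 slope deg 4.58 n 37
```

View pics/w7.png

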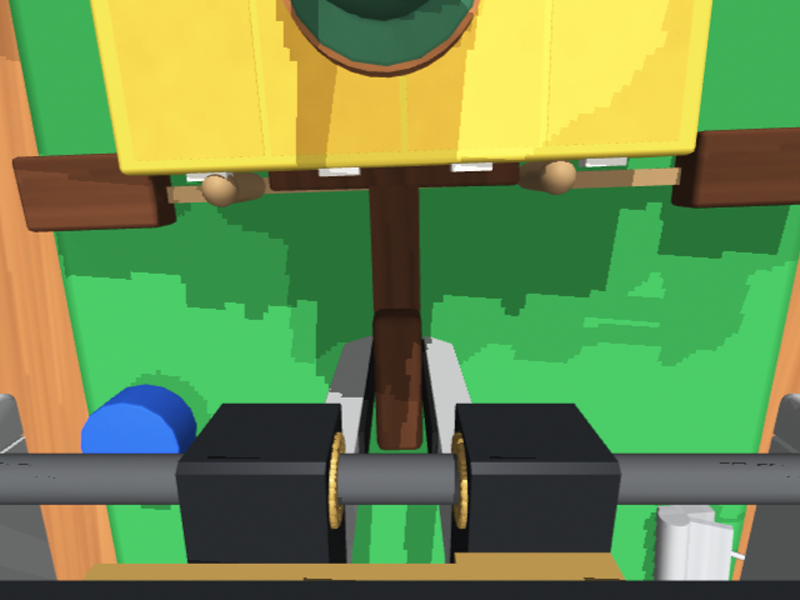

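The plate's front edge is now just through the post line, left end at about (270,190) and right end at about (520,185). It is nearly parallel to the yoke, but my neck fit now picks up the plate. I'll measure the plate ends directly.

```bash
cat > e.py <<'E'
from h import *
def run():
    o=robot.get_obs();p=eyes.snapshot("wrist");im=p["frame"].astype(int)
    mid=np.array([.5731,.1282,0]);a=np.radians(6.44);ex=np.array([np.cos(a),np.sin(a),0]);ey=np.array([-ex[1],ex[0],0])
    loc=lambda X:np.c_[(X-mid)@ex,(X-mid)@ey]*1e3
    g=-11.8
    for s in(-47,47):
        print("post inner px",w2px(p,mid+(g+s)*1e-3*ex+np.array([0,0,.13]),o)[0].round(1))
    dark=(im[...,1]<im[...,0]*.75)&(im.sum(2)<230)
    dark=dark.astype(np.uint8)
    c=w2px(p,mid+g*1e-3*ex-.01*ey+np.array([0,0,.13]),o)[0].astype(int)
    u0,u1=c[0]-112,c[0]+112
    # plate front lower edge per column, off the neck
    E=[]
    for u in range(u0,u1):
        if abs(u-c[0]-0)<24: continue
        col=dark[100:int(c[1])+60,u]; r=np.where(col)[0]
        if len(r)>3: E.append((u,r.max()+100,len(r)))
    E=np.array(E)
    if len(E):
        med=np.median(E[:,2]); E=E[E[:,2]>med*.6]
        k=np.polyfit(E[:,0],E[:,1],1); r=abs(E[:,1]-np.polyval(k,E[:,0])); E=E[r<2]; k=np.polyfit(E[:,0],E[:,1],1)
        uu=np.array([E[:,0].min()-.5,E[:,0].max()+.5]); X=px2w(p,np.c_[uu,np.polyval(k,uu)],.120,o);l=loc(X)
        print("front edge px",uu,np.polyval(k,uu).round(1),"rack(z=.120)",l.round(1).tolist(),"angle",np.degrees(np.arctan2(l[1,1]-l[0,1],l[1,0]-l[0,0])).round(2),"width top",np.ptp(loc(px2w(p,np.c_[uu,np.polyval(k,uu)],.125,o))[:,0]).round(1))
        vn0=int(np.polyval(k,c[0]))+3
    else: vn0=int(c[1])
    N=[]
    for v in range(vn0,240,2):
        cc=np.where(dark[v,280:370])[0]+280
        if len(cc)<20:continue
        z=.130 if v<246 else .142
        q=loc(px2w(p,[[cc[0]-.5,v],[cc[-1]+.5,v]],z,o)); N.append([*q.mean(0),q[1,0]-q[0,0]])
    N=np.array(N);N=N[abs(N[:,2]-18)<2.5]
    if len(N)>4:
        k=np.polyfit(N[:,1],N[:,0],1);print("neck: y range",N[:,1].min().round(0),N[:,1].max().round(0),"x at y=0",k[1].round(2),"x at ymin",np.polyval(k,N[:,1].min()).round(2),"slope",np.degrees(k[0]).round(2))
run()
E
python3 e.py;python3 e.py
```

```text
post inner px [206.9 149.7]
post inner px [418.  141.9]
front edge px [215.5 414.5] [151.7 146.2] rack(z=.120) [[-57.8, -1.3], [36.1, -2.1]] angle -0.49 width top 91.3
neck: y range -42.0 -3.0 x at y=0 -10.73 x at ymin -11.29 slope 0.75
post inner px [206.8 149.7]
post inner px [417.9 141.9]
front edge px [215.5 414.5] [151.8 146.1] rack(z=.120) [[-57.7, -1.3], [36.2, -2.1]] angle -0.47 width top 91.3
neck: y range -42.0 -3.0 x at y=0 -10.74 x at ymin -11.26 slope 0.71
```

Emit:
play_rows([
  {"linear": [-0.02, -0.008, 0], "spin": -0.2},
  {"linear": [-0.02, -0.008, 0], "spin": -0.2},
  {"linear": [-0.03, -0.008, 0], "spin": -0.2},
  {"linear": [-0.04, -0.006, 0], "spin": -0.2},
  {"linear": [-0.05, -0.004, 0], "spin": -0.1},
  {"linear": [-0.05, -0.004, 0], "spin": -0.1},
  {"linear": [-0.05, -0.004, 0], "spin": 0},
])

```text
time: 13.27
tool_pos: [0.5702, 0.0559, 0.1376]
ee_rot: [-3.139, -0.003, 1.663]
wrist_force: [-1.3, 6.8, 2.9]
width: 0.018
```

```bash
python3 s.py; python3 e.py
```

```text
t 13.2667 rack xy mm -11.0 -71.54 z 0.1376 yaw -1.1799999999999926 Fx,Fy,Fz rack -0.6 6.9 2.9 T [1.08 0.12 0.09]
post inner px [207.9 141.8]
post inner px [420.  137.5]
front edge px [218.5 415.5] [149.2 147.7] rack(z=.120) [[-57.0, -3.6], [35.9, -4.7]] angle -0.7 width top 90.3
neck: y range -46.0 -5.0 x at y=0 -10.31 x at ymin -11.06 slope 0.94
```

Emit:
play_rows([
  {"linear": [-0.02, -0.005, 0], "spin": -0.25},
  {"linear": [-0.02, -0.005, 0], "spin": -0.25},
  {"linear": [-0.02, -0.005, 0], "spin": -0.25},
  {"linear": [-0.02, -0.005, 0], "spin": -0.25},
  {"linear": [-0.03, -0.005, 0], "spin": -0.25},
  {"linear": [-0.03, -0.005, 0], "spin": -0.25},
  {"linear": [-0.03, 0, 0], "spin": 0},
])

```text
time: 13.9
tool_pos: [0.571, 0.0534, 0.1376]
ee_rot: [-3.141, -0.002, 1.687]
wrist_force: [1.8, 4.8, 1.0]
width: 0.0177
```

```bash
python3 s.py; python3 e.py
```

```text
t 13.9 rack xy mm -10.43 -74.06 z 0.1376 yaw 0.23000000000000398 Fx,Fy,Fz rack 2.3 4.6 1.0 T [ 0.9  -0.23 -0.33]
post inner px [209.9 133.1]
post inner px [423.  134.2]
front edge px [220.5 417.5] [147.8 149.2] rack(z=.120) [[-57.0, -6.6], [35.8, -6.7]] angle -0.11 width top 90.3
neck: y range -48.0 -7.0 x at y=0 -10.81 x at ymin -10.62 slope -0.23
```

Emit:
play_rows([
  {"linear": [-0.05, -0.015, 0], "spin": 0},
  {"linear": [-0.05, -0.015, 0], "spin": 0},
  {"linear": [-0.06, -0.015, 0], "spin": 0},
  {"linear": [-0.06, -0.015, 0], "spin": 0},
  {"linear": [-0.08, -0.015, 0], "spin": 0},
  {"linear": [-0.08, -0.015, 0], "spin": 0},
  {"linear": [-0.08, -0.01, 0], "spin": 0},
])

```text
time: 14.53
tool_pos: [0.5704, 0.0491, 0.1376]
ee_rot: [-3.141, -0.002, 1.688]
wrist_force: [1.6, 5.9, 1.1]
width: 0.0178
```

```bash
python3 s.py; python3 e.py
```

```text
t 14.5333 rack xy mm -11.61 -78.33 z 0.1376 yaw 0.25 Fx,Fy,Fz rack 2.2 5.7 1.1 T [ 0.97 -0.16 -0.16]
post inner px [212.1 123. ]
post inner px [426.5 124.2]
front edge px [219.5 417.5] [148.1 149.1] rack(z=.120) [[-58.8, -11.0], [34.6, -10.9]] angle 0.05 width top 90.8
neck: y range -52.0 -12.0 x at y=0 -12.09 x at ymin -12.04 slope -0.06
```

Emit:
play_rows([
  {"linear": [-0.1, 0, 0], "spin": 0},
  {"linear": [-0.12, 0, 0], "spin": 0},
  {"linear": [-0.12, 0, 0], "spin": 0},
  {"linear": [-0.12, 0, 0], "spin": 0},
  {"linear": [-0.12, 0, 0], "spin": 0},
  {"linear": [-0.12, 0, 0], "spin": 0},
  {"linear": [-0.12, 0, 0], "spin": 0},
  {"linear": [-0.12, 0, 0], "spin": 0},
  {"linear": [-0.12, 0, 0], "spin": 0},
  {"linear": [-0.12, 0, 0], "spin": 0},
])

```text
time: 15.42
tool_pos: [0.5712, 0.0377, 0.1376]
ee_rot: [-3.139, -0.003, 1.688]
wrist_force: [-0.9, 6.6, 1.7]
width: 0.0178
```

```bash
python3 s.py; python3 e.py
```

```text
t 15.4167 rack xy mm -12.07 -89.75 z 0.1376 yaw 0.29999999999999716 Fx,Fy,Fz rack -0.2 6.7 1.7 T [ 1.03  0.02 -0.01]
post inner px [211.7  95.3]
post inner px [429.8  96.7]
front edge px [218.5 416.5] [149.2 147.8] rack(z=.120) [[-59.8, -23.0], [33.5, -21.7]] angle 0.75 width top 90.8
neck: y range -64.0 -23.0 x at y=0 -13.22 x at ymin -12.71 slope -0.46
```

Emit:
play_rows([
  {"linear": [-0.03, 0.006, 0], "spin": 0.2},
  {"linear": [-0.03, 0.006, 0], "spin": 0.2},
  {"linear": [-0.04, 0.006, 0], "spin": 0.2},
  {"linear": [-0.05, 0.006, 0], "spin": 0.2},
  {"linear": [-0.06, 0.006, 0], "spin": 0.1},
  {"linear": [-0.08, 0.006, 0], "spin": 0.1},
  {"linear": [-0.08, 0.006, 0], "spin": 0},
  {"linear": [-0.08, 0.006, 0], "spin": 0},
])

```text
time: 16.13
tool_pos: [0.5715, 0.0336, 0.1376]
ee_rot: [-3.138, -0.004, 1.672]
wrist_force: [-2.7, 7.2, 3.2]
width: 0.0177
```

```bash
python3 s.py; python3 e.py
```

```text
t 16.1333 rack xy mm -12.21 -93.84 z 0.1376 yaw -0.6499999999999915 Fx,Fy,Fz rack -1.9 7.4 3.2 T [1.13 0.32 0.17]
post inner px [208.   87.1]
post inner px [427.4  84.6]
front edge px [217.5 414.5] [149.7 147.5] rack(z=.120) [[-59.4, -26.5], [33.5, -26.4]] angle 0.06 width top 90.4
neck: y range -68.0 -27.0 x at y=0 -12.66 x at ymin -12.58 slope -0.06
```

Emit:
play_rows([
  {"linear": [-0.1, 0.01, 0], "spin": 0},
  {"linear": [-0.13, 0.01, 0], "spin": 0},
  {"linear": [-0.13, 0.01, 0], "spin": 0},
  {"linear": [-0.13, 0.01, 0], "spin": 0},
  {"linear": [-0.13, 0.01, 0], "spin": 0},
  {"linear": [-0.13, 0.006, 0], "spin": 0},
  {"linear": [-0.13, 0.004, 0], "spin": 0},
  {"linear": [-0.13, 0.002, 0], "spin": 0},
  {"linear": [-0.13, 0.002, 0], "spin": 0},
])

```text
time: 16.93
tool_pos: [0.5736, 0.0222, 0.1376]
ee_rot: [-3.139, -0.003, 1.671]
wrist_force: [-2.3, 7.0, 3.1]
width: 0.018
```

```bash
python3 s.py; python3 e.py
```

```text
t 16.9333 rack xy mm -11.41 -105.35 z 0.1376 yaw -0.6700000000000017 Fx,Fy,Fz rack -1.5 7.3 3.1 T [1.13 0.13 0.09]
post inner px [203.6  58. ]
post inner px [427.1  55.3]
front edge px [217.5 416.5] [141.  140.8] rack(z=.120) [[-58.2, -34.0], [35.2, -34.9]] angle -0.55 width top 90.8
neck: y range -79.0 -39.0 x at y=0 -11.27 x at ymin -11.69 slope 0.31
```

Emit:
play_rows([
  {"linear": [-0.12, -0.003, 0], "spin": -0.1},
  {"linear": [-0.15, -0.003, 0], "spin": -0.1},
  {"linear": [-0.15, -0.003, 0], "spin": -0.1},
  {"linear": [-0.15, -0.003, 0], "spin": -0.1},
  {"linear": [-0.15, 0, 0], "spin": 0},
  {"linear": [-0.15, 0, 0], "spin": 0},
  {"linear": [-0.15, 0, 0], "spin": 0},
  {"linear": [-0.15, 0, 0], "spin": 0},
  {"linear": [-0.15, 0, 0], "spin": 0},
  {"linear": [-0.15, 0, 0], "spin": 0},
])

```text
time: 17.82
tool_pos: [0.5752, 0.0079, 0.1376]
ee_rot: [-3.139, -0.004, 1.678]
wrist_force: [-0.3, 7.0, 2.8]
width: 0.0177
```

```bash
python3 s.py w8; python3 e.py
```

```text
t 17.8167 rack xy mm -11.45 -119.74 z 0.1376 yaw -0.28000000000000114 Fx,Fy,Fz rack 0.5 7.0 2.8 T [ 1.24  0.02 -0.04]
post inner px [202.6  18.5]
post inner px [431.3  17.3]
front edge px [215.5 419.5] [103. 103.] rack(z=.120) [[-58.5, -32.1], [35.0, -32.4]] angle -0.24 width top 90.9
neck: y range -94.0 -53.0 x at y=0 -11.64 x at ymin -11.85 slope 0.13
```

View pics/w8.png

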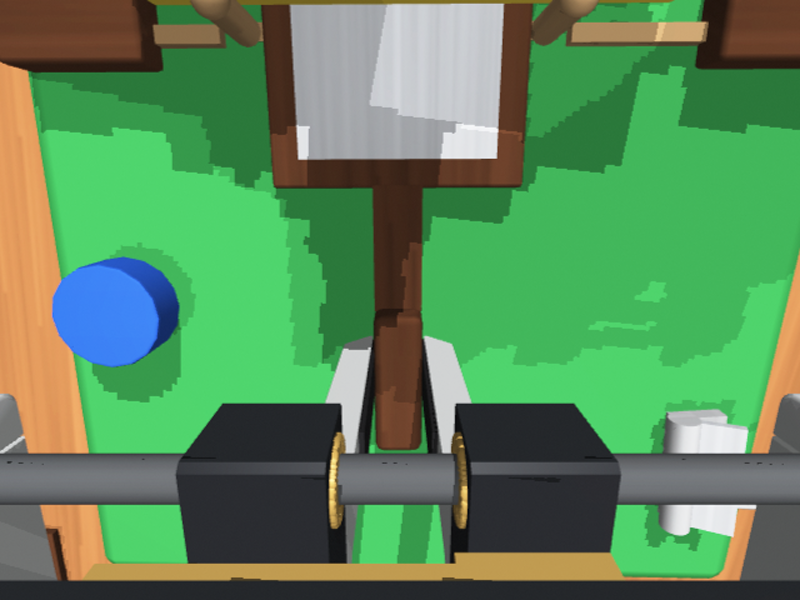

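The mirror is coming out straight, plate sides clear of both posts. The front is at about (275–522, 187), the balm and clip are untouched. I'll continue.

Emit:
play_rows([
  {"linear": [-0.15, 0, 0], "spin": 0},
  {"linear": [-0.18, 0, 0], "spin": 0},
  {"linear": [-0.18, 0, 0], "spin": 0},
  {"linear": [-0.18, 0, 0], "spin": 0},
  {"linear": [-0.18, 0, 0], "spin": 0},
  {"linear": [-0.18, 0, 0], "spin": 0},
  {"linear": [-0.18, 0, 0], "spin": 0},
  {"linear": [-0.18, 0, 0], "spin": 0},
  {"linear": [-0.18, 0, 0], "spin": 0},
  {"linear": [-0.18, 0, 0], "spin": 0},
])

```text
time: 18.75
tool_pos: [0.5769, -0.009, 0.1375]
ee_rot: [-3.139, -0.005, 1.679]
wrist_force: [-0.6, 9.3, 2.9]
width: 0.0179
```

```bash
python3 s.py; python3 e.py
```

```text
t 18.75 rack xy mm -11.63 -136.76 z 0.1375 yaw -0.2599999999999909 Fx,Fy,Fz rack 0.5 9.3 2.9 T [ 1.46  0.11 -0.01]
post inner px [199.9 -27.9]
post inner px [434.8 -29.1]
neck: y range -110.0 -70.0 x at y=0 -12.11 x at ymin -11.91 slope -0.1
```

Emit:
play_rows([
  {"linear": [-0.15, 0.003, 0], "spin": 0.05},
  {"linear": [-0.18, 0.003, 0], "spin": 0},
  {"linear": [-0.18, 0.003, 0], "spin": 0},
  {"linear": [-0.18, 0.003, 0], "spin": 0},
  {"linear": [-0.18, 0.003, 0], "spin": 0},
  {"linear": [-0.18, 0.003, 0], "spin": 0},
  {"linear": [-0.18, 0.003, 0], "spin": 0},
  {"linear": [-0.18, 0.003, 0], "spin": 0},
  {"linear": [-0.18, 0.003, 0], "spin": 0},
  {"linear": [-0.18, 0.003, 0], "spin": 0},
])

```text
time: 19.63
tool_pos: [0.5804, -0.0295, 0.1376]
ee_rot: [3.141, -0.0, 1.675]
wrist_force: [0.0, 3.8, 3.1]
width: 0.0178
```

```bash
python3 s.py; python3 e.py
```

```text
t 19.6333 rack xy mm -10.41 -157.54 z 0.1376 yaw -0.480000000000004 Fx,Fy,Fz rack 0.4 3.7 3.1 T [0.64 0.24 0.05]
post inner px [190.1 -90.2]
post inner px [434.6 -92.3]
neck: y range -131.0 -91.0 x at y=0 -10.38 x at ymin -10.58 slope 0.09
```

Emit:
play_rows([
  {"linear": [-0.03, -0.015, 0], "spin": 0},
  {"linear": [-0.06, -0.015, 0], "spin": 0},
  {"linear": [-0.1, -0.015, 0], "spin": 0},
  {"linear": [-0.12, -0.015, 0], "spin": 0},
  {"linear": [-0.12, -0.015, 0], "spin": 0},
  {"linear": [-0.12, -0.01, 0], "spin": 0},
  {"linear": [-0.12, 0, 0], "spin": 0},
  {"linear": [-0.12, 0, 0], "spin": 0},
])

```text
time: 20.35
tool_pos: [0.5804, -0.0374, 0.1376]
ee_rot: [3.141, -0.0, 1.675]
wrist_force: [0.4, 4.3, 3.3]
width: 0.0175
```

```bash
python3 s.py; python3 e.py
```

```text
t 20.35 rack xy mm -11.34 -165.42 z 0.1376 yaw -0.480000000000004 Fx,Fy,Fz rack 0.9 4.2 3.3 T [ 0.7   0.2  -0.08]
post inner px [ 190.5 -115. ]
post inner px [ 438.5 -117.1]Traceback (most recent call last):
  File "e.py", line 36, in <module>
    run()
    ~~~^^
  File "e.py", line 22, in run
    k=np.polyfit(E[:,0],E[:,1],1); r=abs(E[:,1]-np.polyval(k,E[:,0])); E=E[r<2]; k=np.polyfit(E[:,0],E[:,1],1)
                                                                                   ~~~~~~~~~~^^^^^^^^^^^^^^^^^
    raise TypeError("expected non-empty vector for x")
TypeError: expected non-empty vector for x
```

Emit:
play_rows([
  {"linear": [-0.15, 0, 0], "spin": 0},
  {"linear": [-0.18, 0, 0], "spin": 0},
  {"linear": [-0.18, 0, 0], "spin": 0},
  {"linear": [-0.18, 0, 0], "spin": 0},
  {"linear": [-0.18, 0, 0], "spin": 0},
  {"linear": [-0.18, 0, 0], "spin": 0},
  {"linear": [-0.18, 0, 0], "spin": 0},
  {"linear": [-0.18, 0, 0], "spin": 0},
  {"linear": [-0.18, 0, 0], "spin": 0},
  {"linear": [-0.18, 0, 0], "spin": 0},
])

```text
time: 21.23
tool_pos: [0.5822, -0.0551, 0.1376]
ee_rot: [3.141, -0.0, 1.675]
wrist_force: [-0.8, 3.4, 4.6]
width: 0.0176
```

```bash
python3 s.py
```

```text
t 21.2333 rack xy mm -11.47 -183.17 z 0.1376 yaw -0.480000000000004 Fx,Fy,Fz rack -0.4 3.5 4.6 T [ 0.55  0.16 -0.04]
```

Emit:
play_rows([
  {"linear": [-0.18, 0, 0], "spin": 0},
  {"linear": [-0.2, 0, 0], "spin": 0},
  {"linear": [-0.2, 0, 0], "spin": 0},
  {"linear": [-0.25, 0, 0], "spin": 0},
  {"linear": [-0.25, 0, 0], "spin": 0},
  {"linear": [-0.3, 0, 0], "spin": 0},
  {"linear": [-0.3, 0, 0], "spin": 0},
  {"linear": [-0.3, 0, 0], "spin": 0},
  {"linear": [-0.3, 0, 0], "spin": 0},
  {"linear": [0, 0, 0], "spin": 0},
])

```text
time: 22.07
tool_pos: [0.5847, -0.0785, 0.1376]
ee_rot: [3.141, 0.001, 1.674]
wrist_force: [-0.2, 2.7, 5.4]
width: 0.0178
```

```bash
python3 s.py
python3 - <<'E'
from h import *
p=eyes.snapshot("scene");q=eyes.snapshot("top")
a=cv2.resize(p["frame"][180:400,180:460,::-1],(760,597),interpolation=cv2.INTER_CUBIC);cv2.imwrite("pics/sc1.png",a)
save(q,"tp1",(235,140,395,260),5)
E
```

```text
t 22.0667 rack xy mm -11.69 -206.66 z 0.1376 yaw -0.5099999999999909 Fx,Fy,Fz rack 0.1 2.7 5.4 T [ 0.46  0.14 -0.06]
```

View pics/sc1.png

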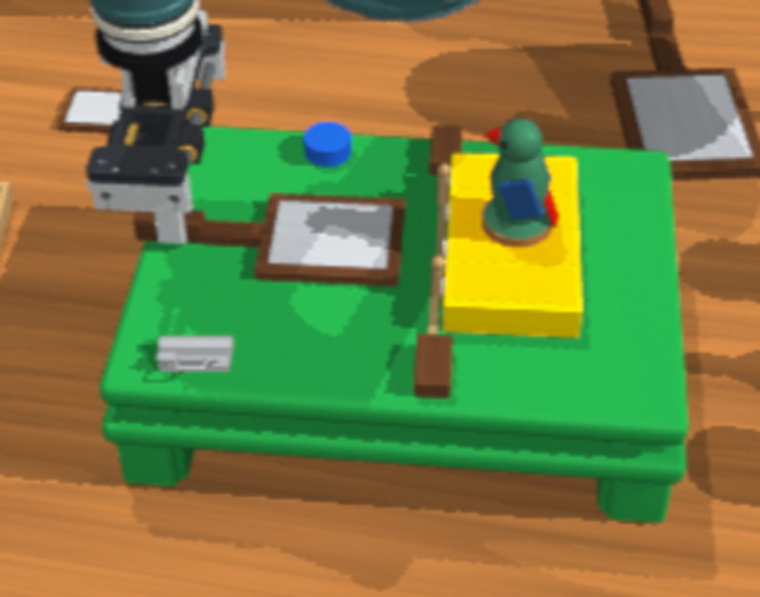

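The mirror is clear of the posts. The pill box lies flat behind them with the parrot upright on it, and the balm and clip are in place. Now I'll lift.

Emit:
play_rows([
  {"linear": [0, 0, -0.2], "spin": 0},
  {"linear": [0, 0, -0.3], "spin": 0},
  {"linear": [0, 0, -0.5], "spin": 0},
  {"linear": [0, 0, -0.6], "spin": 0},
  {"linear": [0, 0, -0.8], "spin": 0},
  {"linear": [0, 0, -0.8], "spin": 0},
  {"linear": [0, 0, -0.8], "spin": 0},
  {"linear": [0, 0, 0], "spin": 0},
])

```text
time: 22.83
tool_pos: [0.5858, -0.0779, 0.1805]
ee_rot: [3.137, 0.002, 1.675]
wrist_force: [-0.2, -0.4, 0.3]
width: 0.0175
```

```bash
python3 s.py w9
```

```text
t 22.8333 rack xy mm -10.52 -206.22 z 0.1805 yaw -0.46999999999999886 Fx,Fy,Fz rack -0.2 -0.4 0.3 T [-0.21  0.03 -0.01]
```

View pics/w9.png

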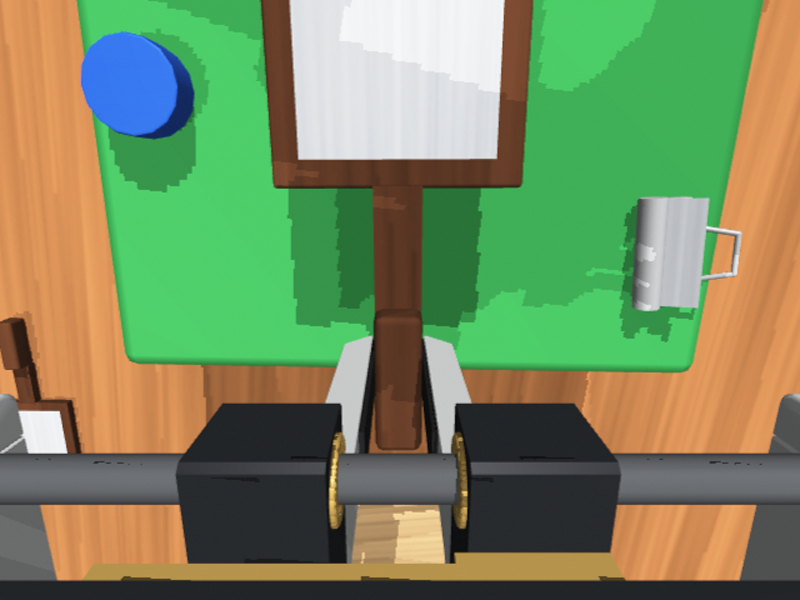

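Emit:
play_rows([
  {"linear": [0, 0, -0.8], "spin": 3},
  {"linear": [0, 0, -0.8], "spin": 5},
  {"linear": [0, 0, -0.8], "spin": 6},
  {"linear": [0, 0, -0.8], "spin": 6},
  {"linear": [0, 0, -0.8], "spin": 6},
  {"linear": [0, 0, -0.8], "spin": 6},
  {"linear": [0, 0, -0.8], "spin": 6},
  {"linear": [0, 0, -0.8], "spin": 6},
  {"linear": [0, 0, -0.6], "spin": 6},
  {"linear": [0, 0, 0], "spin": 6},
  {"linear": [0, 0, 0], "spin": 6},
  {"linear": [0, 0, 0], "spin": 6},
])

```text
time: 23.88
tool_pos: [0.5843, -0.0775, 0.2472]
ee_rot: [-3.141, 0.001, 0.483]
wrist_force: [0.4, -0.2, -1.1]
width: 0.0178
```

Emit:
play_rows([
  {"linear": [0, 0, 0], "spin": 6},
  {"linear": [0, 0, 0], "spin": 5},
  {"linear": [0, 0, 0], "spin": 4},
  {"linear": [0, 0, 0], "spin": 2.6},
  {"linear": [-0.6, 1.3, 0], "spin": 0},
  {"linear": [-1.0, 2.2, 0], "spin": 0},
  {"linear": [-1.0, 2.2, 0], "spin": 0},
  {"linear": [-1.0, 2.2, 0], "spin": 0},
  {"linear": [-1.0, 2.2, 0], "spin": 0},
  {"linear": [-1.0, 2.2, 0], "spin": 0},
  {"linear": [-1.0, 2.2, 0], "spin": 0},
  {"linear": [-1.0, 2.2, 0], "spin": 0},
])

```text
time: 24.88
tool_pos: [0.5386, -0.2576, 0.2471]
ee_rot: [-3.141, 0.001, 0.182]
wrist_force: [0.1, 0.3, -1.0]
width: 0.0177
```

Emit:
play_rows([
  {"linear": [-1.0, 2.2, 0], "spin": 0},
  {"linear": [-1.0, 2.2, 0], "spin": 0},
  {"linear": [-1.0, 2.2, 0], "spin": 0},
  {"linear": [-1.0, 2.2, 0], "spin": 0},
  {"linear": [0, 0.7, 0], "spin": 0},
  {"linear": [0, 0, 0], "spin": 0},
  {"linear": [0, 0, 0], "spin": 0},
])

```text
time: 25.47
tool_pos: [0.5173, -0.3562, 0.2469]
ee_rot: [-3.14, 0.0, 0.181]
wrist_force: [-0.2, 1.7, -1.4]
width: 0.0176
```

```bash
python3 s.py w10
python3 - <<'E'
from h import *
o=robot.get_obs();print(o["tool_pos"],np.degrees(o["ee_rot"]))
q=eyes.snapshot("top");save(q,"tp2")
p=eyes.snapshot("wrist")
a=p["frame"][...,::-1];b=q["frame"][150:390,380:540,::-1]
a=cv2.resize(a,(440,330));b=cv2.resize(b,(360,540),interpolation=cv2.INTER_CUBIC)
c=np.zeros((540,800,3),np.uint8);c[:330,:440]=a;c[:540,440:]=b;cv2.imwrite("pics/c1.png",c)
E
```

```text
t 25.4667 rack xy mm -109.79 -475.12 z 0.2469 yaw -86.08 Fx,Fy,Fz rack -0.0 1.7 -1.4 T [-0.03  0.29  0.05]
[ 0.51762593 -0.35555332  0.2472437 ] [-1.79933822e+02  5.44765773e-04  1.04182436e+01]
```

View pics/c1.png

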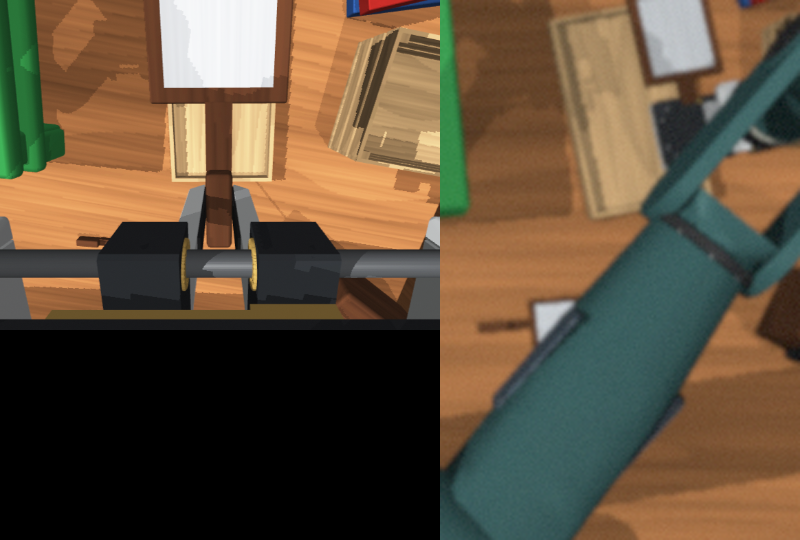

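The wrist view (left) shows the mirror level over the tray. The tray's near end spans 172–272 at row 180, and the handle is centred at 220. I'll compute the tray offset in tool axes.

Run:
```python
from h import *
o=robot.get_obs();p=eyes.snapshot("wrist")
X=px2w(p,np.array([[171,182],[274,182],[173,105],[272,105]])/.6875,.020,o)
R=rpy(o["ee_rot"]);print(((X-o["tool_pos"])@R).round(4)); print(X.round(4))
T=np.array([[.589,-.3441,.02]]);print("tray centre (top cam) in tool",((T-o["tool_pos"])@R).round(4))
```

```text
[[-0.0632 -0.0753  0.2276]
 [-0.0629  0.0894  0.2275]
 [ 0.0572 -0.0668  0.2276]
 [ 0.0574  0.0798  0.2275]]
[[ 0.4422 -0.2924  0.02  ]
 [ 0.4724 -0.4543  0.02  ]
 [ 0.5621 -0.2788  0.02  ]
 [ 0.5889 -0.4229  0.02  ]]
tray centre (top cam) in tool [[0.0718 0.0023 0.2276]]
```

Emit:
play_rows([
  {"linear": [0, 0.4, 0.5], "spin": 0},
  {"linear": [0, 0, 1.5], "spin": 0},
  {"linear": [0, 0, 2], "spin": 0},
  {"linear": [0, 0, 2], "spin": 0},
  {"linear": [0, 0, 2], "spin": 0},
  {"linear": [0, 0, 2], "spin": 0},
  {"linear": [0, 0, 2], "spin": 0},
  {"linear": [0, 0, 2], "spin": 0},
  {"linear": [0, 0, 2], "spin": 0},
  {"linear": [0, 0, 2], "spin": 0},
  {"linear": [0, 0, 1.5], "spin": 0},
  {"linear": [0, 0, 0.7], "spin": 0},
])

```text
time: 26.67
tool_pos: [0.5171, -0.3585, 0.0421]
ee_rot: [-3.138, 0.003, 0.182]
wrist_force: [0.2, 0.2, -1.9]
width: 0.0174
```

Emit:
play_rows([
  {"linear": [0, 0, 0.3], "spin": 0},
  {"linear": [0, 0, 0.3], "spin": 0},
  {"linear": [0, 0, 0.3], "spin": 0},
  {"linear": [0, 0, 0.2], "spin": 0},
  {"linear": [0, 0, 0.15], "spin": 0},
  {"linear": [0, 0, 0.1], "spin": 0},
  {"linear": [0, 0, 0], "spin": 0},
])

```text
time: 27.25
tool_pos: [0.5184, -0.3602, 0.0322]
ee_rot: [3.141, -0.0, 0.181]
wrist_force: [0.0, 0.4, -1.4]
width: 0.0174
```

Emit:
play_rows([
  {"linear": [0, 0, 0.2], "spin": 0},
  {"linear": [0, 0, 0.2], "spin": 0},
  {"linear": [0, 0, 0.15], "spin": 0},
  {"linear": [0, 0, 0.1], "spin": 0},
  {"linear": [0, 0, 0.1], "spin": 0},
  {"linear": [0, 0, 0.05], "spin": 0},
  {"linear": [0, 0, 0], "spin": 0},
])

```text
time: 27.83
tool_pos: [0.5183, -0.3602, 0.0239]
ee_rot: [-3.141, -0.0, 0.181]
wrist_force: [-0.5, 0.9, -1.2]
width: 0.0176
```

Emit:
play_rows([
  {"linear": [0, 0, 0.05], "spin": 0},
  {"linear": [0, 0, 0.05], "spin": 0},
  {"linear": [0, 0, 0], "spin": 0},
  {"linear": [0, 0, 0], "spin": 0},
])

```text
time: 28.17
tool_pos: [0.5185, -0.3603, 0.0236]
ee_rot: [3.141, -0.0, 0.181]
wrist_force: [-0.9, 0.2, 2.6]
width: 0.0175
```

Contact with the floor. Releasing, then rising straight up.

Emit:
play_rows([
  {"linear": [0, 0, 0], "spin": 0},
  {"linear": [0, 0, 0], "spin": 0},
  {"linear": [0, 0, 0], "spin": 0},
  {"linear": [0, 0, 0], "spin": 0},
  {"linear": [0, 0, 0], "spin": 0},
  {"linear": [0, 0, 0], "spin": 0},
], claw=5)

```text
time: 28.67
tool_pos: [0.5183, -0.3601, 0.0228]
ee_rot: [-3.141, -0.0, 0.181]
wrist_force: [0.4, -0.7, 0.4]
width: 0.0496
```

Emit:
play_rows([
  {"linear": [0, 0, -0.3], "spin": 0},
  {"linear": [0, 0, -0.8], "spin": 0},
  {"linear": [0, 0, -1.5], "spin": 0},
  {"linear": [0, 0, -2], "spin": 0},
  {"linear": [0, 0, -2], "spin": 0},
  {"linear": [0, 0, -2], "spin": 0},
  {"linear": [0, 0, -2], "spin": 0},
  {"linear": [0, 0, -2], "spin": 0},
  {"linear": [0, 0, -2], "spin": 0},
  {"linear": [0, 0, -2], "spin": 0},
  {"linear": [0, 0, 0], "spin": 0},
  {"linear": [0, 0, 0], "spin": 0},
])

```text
time: 29.67
tool_pos: [0.519, -0.3607, 0.191]
ee_rot: [3.138, -0.003, 0.181]
wrist_force: [-0.3, -0.9, -1.0]
width: 0.0499
```

Run:
```python
from h import *
o=robot.get_obs();print(o["tool_pos"],o["width"],o["wrist_force"])
q=eyes.snapshot("scene");p=eyes.snapshot("wrist")
a=cv2.resize(p["frame"][...,::-1],(400,300));b=cv2.resize(q["frame"][170:410,60:460,::-1],(800,480)[:2] if 0 else (500,300),interpolation=cv2.INTER_CUBIC)
c=np.zeros((600,500,3),np.uint8);c[:300,:400]=a;c[300:]=b;cv2.imwrite("pics/c2.png",c)
```

```text
[ 0.51896661 -0.36069945  0.19103715] 0.04990494219797422 [-0.29872547 -0.91001062 -1.0064857 ]
```

View pics/c2.png

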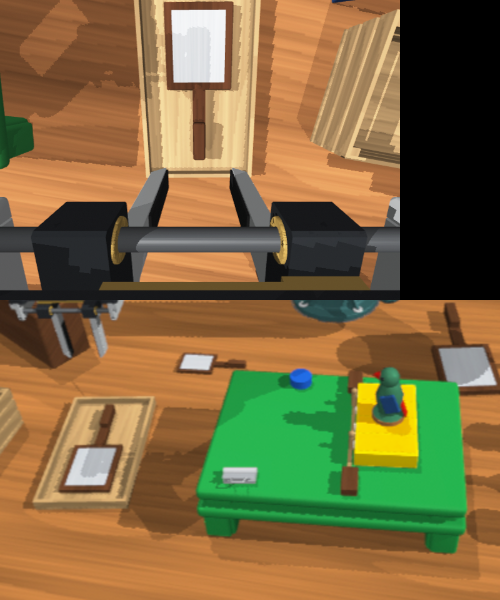

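The mirror lies flat, glass up, fully inside the tray: plate at (198,45) and handle end at (198,158) in the wrist view. The pill box and parrot stand upright behind the posts, and the gripper is clear. Handing in.

```bash
python3 -c "
from bench import robot
print(robot.close_job())"
```

```text
the job is handed in; nothing more can be done
None
```

The mirror lies flat and glass up in the tray, released, and the job is handed in at about 30 s of the 72 s. I drew it out between the posts on the seat, correcting sideways and in yaw along the way, and lifted it only once it was clear.

**Last checks:** the final pictures show the mirror wholly inside the tray. The pill box is flat and the parrot upright behind the posts, and the balm and clip are in place. The lota, syrup and cup were never approached, and the gripper is clear of everything. I did not measure final positions against the starting ones.

**Forces:** the highest total wrist reading I sampled was about 10 N, at the ends of moves. The wrist also carries the drag, so the force on the posts was never measured separately.

**Disagreements:**
- While centring the mirror I over-rotated it by about 1.6°, on a noisy angle reading. The left front corner of the plate then ran within about 0.2 mm of the left post and may have touched it lightly, before I eased it away.
- The two cameras put the tray's middle about 4.5 mm apart sideways. That is well inside the 29 mm of room on each side of the mirror.

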